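Open the dust drawer by its level release bar and put the lacquer cup away

TASK

Put the ceramic lacquer cup away in the dust box: press the long release bar down evenly near its middle so that both end hooks clear at once and the drawer springs open, then stand the cup upright in the drawer and push the drawer home until it latches and stays shut by itself. Leave the other things on the bench as they are and do not tip the cup over.

Things in the scene. Friction and masses are not known exactly. Their poses are not given: they have to be found in the camera images.
- dustbox: Dark wooden dust box fixed to the bench, 216 mm wide (y), 150 deep, 80 high. Origin on the bench under its middle; x from drawer front to rear (away from the robot), y left along the bar, z up. Its roof's front edge is at x = -70 mm. A steel release bar runs along its top at x = +10 mm; legs from the bar ends (y = +-126 mm) run down the box sides and forward to two low hooks.
- bar_mid (a point): Middle of the bar's top face, 110 mm above the bench. Bar 260 mm long (y), 22 wide. It goes down at most 10 mm on a return spring (5 N starts it, 11 N at full depth) and also rocks, up to 0.09 rad, about a hidden pivot 18 to 42 mm left or right of the middle, different each time; nothing visible shows where. Pressed over the pivot it goes down level. It comes up when let go.
- bar_left (a point): Point on the bar's top face 125 mm left (+y) of its middle; moves down and up with that end. Pressed off the pivot, the end on the pressed side dips more: the pivot lies towards the higher end. The rocking spring is 2 N m/rad, so 1 N pressed 10 mm off rocks it about 5 mrad; a broad fingertip rocks it somewhat less.
- bar_right (a point): Point on the bar's top face 125 mm right (-y) of its middle; moves down and up with that end. Both hooks must be about 7 mm down at the same time to let the drawer go, so at full depth the bar may rock no more than about 0.025 rad; pressing harder off the pivot only rocks it more.
- drawer (a joint): How far the drawer is out, m: about 0.001 shut and held by the hooks, 0.09 fully out (along the box's -x). A 1.5 N spring drives it out in about half a second once both hooks are clear. Pushed back, its ends ride over the hook ramps on the last 25 mm, pressing the bar down (up to about 12 N in all), to a stop at -0.004, where the hooks snap up before it; let go, it stays at about 0.001.
- drawer_front (a point): Centre of the drawer's front face, 40 mm above the bench; axes as the box's; moves with the drawer; x = -82 mm in the box when shut. The board is 10 mm thick, 190 mm wide from 4 to 64 mm height, with a 21 mm ear at each end from 20 to 64 mm. The hooks stand before the ears: 27 mm high, |y| = 100 to 130 mm, reaching to x = -105 mm in the box.
- drawer_floor (a point): Middle of the part of the drawer's inner floor that is uncovered when it is fully out, 9 mm above the bench; axes as the box's; moves with the drawer. Then the inside of the front board is 45 mm ahead (-x), the edge of the box roof (80 mm high) 47 mm behind it; the side walls (31 mm high) are 88 mm either side. Opening under the roof: 74 mm high.
- cup: Ceramic lacquer cup, empty, round, tapering, 52 mm across its open rim and 48 mm high, 4 mm wall, no handle, about 0.11 kg, standing on the bench to the left or right of the dust box. Origin at the centre of its underside, z up.
- weight: Bystander: cylindrical brass weight, 42 mm across, 46 mm high, stands on the bench on the other side of the box from the cup. Origin under its centre.
- dish: Bystander: shallow ceramic dish, 72 mm across, 18 mm high. Origin under its centre.
- jar: Bystander: closed amber glass jar, 48 mm across, 45 mm high. Origin under its centre.
- spreader: Bystander: lacquered bamboo spreader lying flat, 165 mm long (x), 30 mm at its blade, 6 mm high. Origin under its middle.
- burnisher: Bystander: cork-faced burnishing stick lying flat, 170 mm long (x), 24 mm wide, 16 mm high. Origin under its middle.
There are look-alikes about, which are no part of the job. What is shaped like the cup but black is not meant.

How it is judged (in metres and radians):
On the way, in this order (a step that is already met when the one before it is completed fails the run):
1. the bar has been pressed evenly and the drawer has sprung out, the cup not yet in it (value of joint drawer above 0.07 m and horizontal distance between cup and drawer_floor above 0.09 m), for 0.1 s.
2. the cup stands upright in the open drawer, let go (value of joint drawer above 0.03 m and contact force between cup and the fingers below 0.1 N and angle between cup's own z axis and vertical below 0.15 rad and z of cup in the frame of drawer_floor between -0.006 and 0.008 m and x of cup in the frame of drawer_floor between -0.045 and 0.055 m and y of cup in the frame of drawer_floor between -0.088 and 0.088 m), for 0.2 s.
At the end, for the whole second after the job is handed in: The drawer is shut and held by its hooks (less than 6 mm out, not moving), both bar ends are back up (within 5 mm of their rest height of 110 mm), and the cup stands upright (within 0.15 rad) and at rest on the drawer's floor, let go (value of joint drawer below 0.006 m and velocity of joint drawer below 0.01 m/s and x of cup in the frame of drawer_floor between -0.045 and 0.055 m and y of cup in the frame of drawer_floor between -0.088 and 0.088 m and z of cup in the frame of drawer_floor between -0.006 and 0.008 m and angle between cup's own z axis and vertical below 0.15 rad and linear speed of cup below 0.02 m/s and height (world z) of each of bar_left, bar_right above 0.105 m); the robot touches nothing.
It fails at once if the cup is tipped over (angle between cup's own z axis and vertical above 0.7 rad).
It fails at once if another thing on the bench is shifted by more than 30 mm (distance of any of weight, dish, jar, spreader, burnisher from where it was at the start of the episode above 0.03 m).
It also fails if it takes over 64 s, if anything falls off the work surface, if the arm or the gripper's body presses on something with over 40 N, if the wrist force passes 120 N, or if a joint passes its speed limit or range.

ROBOT

A 6-joint arm with a two-finger parallel gripper is mounted at the origin on the work surface. World frame = base frame: x ahead of the robot, y to its left, z up, the work surface at z = 0. Lengths are in m, angles in degrees, forces in N, time in s.
With the tool pointing down it reaches from about 0.4 to 0.825 m from the base axis. Payload 7 kg.
Tool frame: the origin (TCP) lies on the centre line of the jaws, within the pads' length; the fingertips stand r.nose_length ahead of it and the grasp point (between the pads) lies 2 mm behind it (r.nose_length is the distance from the TCP to the fingertips, in m); z points along the fingers, y is the direction in which the jaws open and shut (so a half turn about z gives the same grasp; the last joint's range is limited). The gripper opens to 88 mm and grips with 3 to 60 N. Pads are 19 mm wide; open, the fingers measure 130 mm over their backs; the gripper's body (78 mm by 193 mm) begins 47 mm behind the grasp point.
Start: joints at [-51.274, 20.546, 0.682, 0, -70.136, -16.507], TCP at [0.255, -0.625, 0.244] pointing down, gripper open.
Joint ranges: [-176.03, 176.03], [-82.01, 121.73], [-58.28, 71.71], [-173.87, 95.51], [-174.79, -0.11], [-173.66, 173.66]. Speed limits (degrees/s): [136.94, 136.94, 172.46, 180, 180, 180].

INTERFACE

Orientations are given as [roll, pitch, yaw] about the fixed x, y, z axes, in that order (R = Rz(yaw) Ry(pitch) Rx(roll)).
In Python, from plant import r gives the robot as it stands.
- The arm moves only by the tool apply_moves, never from a script. Its argument "targets" is a list of rows, each a list of 3 entries, a list of its own where there are three numbers: the shift along the tool's x, y, z scaled (see below), then the turn, a rotation vector about the tool's x, y, z scaled (see below), then the finger opening in mm, from 0 to 87.6. A call has 1 to 5 rows; each row shifts and turns the pose as measured when the row begins, along the tool's axes as they then stand; what a row does not reach is not made up. The controller multiplies each number of a shift by 0.04 m and each number of a turn by 8 degrees. A row lasts 1/10 s, in which the tool goes at most 50 mm and 8.59 degrees, less where a joint would pass 70% of its speed; a pose out of reach is approached as far as the arm can. A call with a number of a shift or a turn outside -1 to 1 is refused whole. A call with a gripper value outside its range is refused whole. The fingers move at their own pace and stop on an object; "squeeze" is the grip in N (left out, the last holds). Time passes only in rows, so rows that do not move let the fingers close. It gives the time, the measured TCP pose, the force and the opening at its end, in the units of the state.
- r.get_state(): the state, without advancing time (a new reading comes with each control period).
- r.capture(name): name is "side" or "top" or "wrist"; returns a dict with "img" (400x640x3 uint8, blue, green, red), "z_map" (400x640 float32, m along the optical axis (not along the pixel's ray), 0 where there is no reading), "fx", "fy", "cx", "cy" (pixels), "camera_from_world" (4x4, takes a point from world to camera coordinates); the wrist camera has in their place "mount" (4x4, takes a point from camera to tool coordinates, whose origin is the TCP and whose axes are the flange's). Camera axes: x right, y up, looking along -z (the intrinsics and any distortion apply to the point x, -y, -z); pixel columns grow to the right and rows downward; lengths in m; the calibration is good to about 2 mm. A picture is of the moment at which its call begins: read the wrist's pose just before it.
- r.close_job(): hands the job in, once; it reports no verdict.
The state is a dict: "time_s": time; "joints": joint angles; "qd": joint speeds; "joint_torque": joint torques, N m; "tcp_pos": TCP position; "eef_rot": TCP orientation; "contact_force": force on the tool from outside, world axes, zero at the start; "moment": the same for the moment, N m; "gripper_width": finger opening in m.
Only numpy, scipy, OpenCV 4.12 (cv2) and the standard library are available. Lean on these libraries where they do the work, as an engineer would, in place of code of your own. Each camera call takes 0.05 s, during which the arm holds its last target.

## Working session

There is one attempt and no reset: what is moved stays moved. The work goes in short steps, Python scripts to look and compute and a tool call to move; the robot and the scene stay as the last step left them, time stands still between calls to the robot, and variables do not carry over. Pictures are saved under pics/ and viewed, and the job is handed in when it is done.

Besides the shell and the picture viewer there is one more tool, called after "Call:" by a JSON object that holds its "name" and its "arguments", one argument or row to a line. apply_moves: Moves the arm, as the interface text tells. Its arguments: {"type":"object","properties":{"targets":{"type":"array","items":{"type":"array"}},"squeeze":{"type":"number"}},"required":["targets"]}

```bash
ls; mkdir -p pics; python3 - <<'E'
from plant import r
import cv2,numpy as np
print(r.get_state(), r.nose_length)
for n in("side","top","wrist"):
    c=r.capture(n); cv2.imwrite(f"pics/{n}0.png",c["img"]); print(n,c["fx"],c["fy"],c["cx"],c["cy"],[k for k in c])
    print(np.round(c.get("camera_from_world",c.get("mount")),3).tolist()); print((c["z_map"]>0).mean())
E
```

```text
pics
{'time_s': 0.0, 'joints': array([-5.12749253e+01,  2.05915409e+01,  6.34640862e-01, -2.02900156e-02,
       -7.01376328e+01, -1.65074644e+01]), 'qd': array([ 0.02032078, -0.0119193 ,  0.07254703,  0.03251718,  0.09513213,
        0.07199227]), 'joint_torque': array([-1.66404584e-04, -5.82722425e+01,  2.93034464e+01,  6.99691951e+00,
        6.51130467e-03, -1.88996282e-04]), 'tcp_pos': array([ 0.25504166, -0.62445988,  0.24262754]), 'eef_rot': array([ 1.79903943e+02, -8.57539210e-03, -1.57789292e+02]), 'contact_force': array([-0.01769979,  0.13813455, -0.72294166]), 'moment': array([-0.02838768, -0.00471896,  0.02078265]), 'gripper_width': 0.0876662800709133} 0.017
side 473.7165163239661 473.7165163239661 317.11125534201506 194.87468177615085 ['img', 'z_map', 'fx', 'fy', 'cx', 'cy', 'camera_from_world']
[[-0.988, -0.157, -0.002, 0.645], [0.079, -0.51, 0.857, -0.13], [-0.136, 0.846, 0.516, -1.178], [0.0, 0.0, 0.0, 1.0]]
0.9959765625
top 374.7697607115539 374.7697607115539 325.720736515414 204.70189080364173 ['img', 'z_map', 'fx', 'fy', 'cx', 'cy', 'camera_from_world']
[[0.024, -0.999, -0.026, 0.044], [0.994, 0.021, 0.107, -0.644], [-0.106, -0.029, 0.994, -0.959], [0.0, 0.0, 0.0, 1.0]]
0.995953125
wrist 295.87480236264395 295.87480236264395 320.0001782059901 197.86131486761437 ['img', 'z_map', 'fx', 'fy', 'cx', 'cy', 'mount']
[[0.001, 0.955, 0.296, 0.08], [1.0, -0.001, 0.0, -0.001], [0.0, 0.296, -0.955, -0.141], [0.0, 0.0, 0.0, 1.0]]
0.9960234375
```

View pics/top0.png

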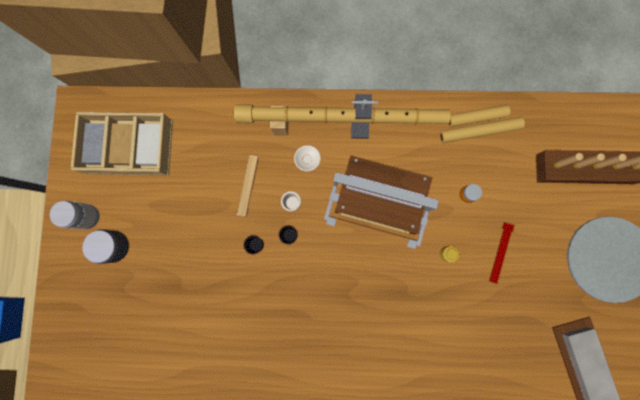

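View pics/side0.png

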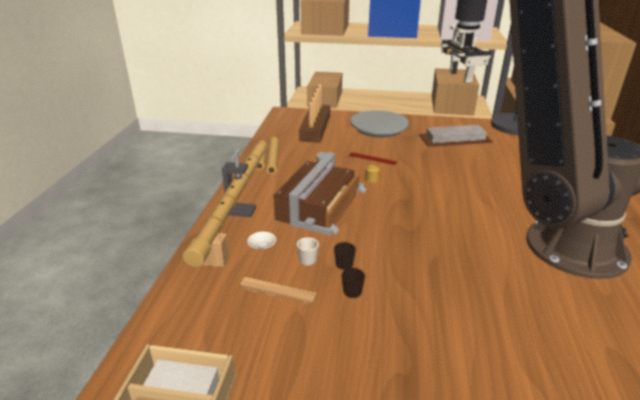

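Top view: white cup at about (290,201), two black look-alikes at (288,234) and (254,245), white shallow dish at (307,158). The cup that fits is the white, tall one; the box is around (384,196). I'll enlarge to confirm.

```bash
cat > h.py <<'E'
from plant import r
import cv2,numpy as np
from scipy.spatial.transform import Rotation as R
def cfw(c,st=None):
    if "camera_from_world" in c: return np.array(c["camera_from_world"])
    T=np.eye(4);T[:3,:3]=R.from_euler('xyz',st["eef_rot"],degrees=True).as_matrix();T[:3,3]=st["tcp_pos"]
    return np.linalg.inv(T@np.array(c["mount"]))
def pt(c,M,u,v):
    u=np.asarray(u);v=np.asarray(v);z=c["z_map"][v.astype(int),u.astype(int)]
    p=np.stack([(u-c["cx"])/c["fx"]*z,-(v-c["cy"])/c["fy"]*z,-z,np.ones_like(z)],-1)
    return (p@np.linalg.inv(M).T)[...,:3]
def plane(c,M,u,v,h):
    W=np.linalg.inv(M);d=W[:3,:3]@[(u-c["cx"])/c["fx"],-(v-c["cy"])/c["fy"],-1.];o=W[:3,3]
    return o+d*(h-o[2])/d[2]
def proj(c,M,P):
    q=M[:3,:3]@P+M[:3,3];return c["cx"]+c["fx"]*q[0]/-q[2],c["cy"]-c["fy"]*q[1]/-q[2]
E
python3 - <<'E'
from h import *
c=r.capture("top");M=cfw(c);im=c["img"]
v,u=np.mgrid[0:400,0:640]
P=pt(c,M,u,v)
cr=cv2.resize(im[90:290,220:520],None,fx=2.6,fy=2.6,interpolation=cv2.INTER_CUBIC);cv2.imwrite("pics/crop.png",cr)
hsv=cv2.cvtColor(im,cv2.COLOR_BGR2HSV)
roi=(u>220)&(u<520)&(v>135)&(v<290)
def comp(name,m):
    n,l,s,ce=cv2.connectedComponentsWithStats((m&roi).astype(np.uint8))
    for i in range(1,n):
        if s[i,4]>25:
            p=P[l==i];top=np.percentile(p[:,2],90);q=p[p[:,2]>top-.006]
            print(name,ce[i].round(1),s[i,4],"top z %.3f"%top,"c",(q[:,:2].mean(0)).round(4),"ext",np.ptp(q[:,:2],axis=0).round(3))
comp("white",(hsv[...,1]<70)&(hsv[...,2]>140))
comp("black",(hsv[...,2]<45))
comp("yel",(hsv[...,1]>150)&(hsv[...,2]>120)&(hsv[...,0]>22))
comp("red",(hsv[...,1]>200)&((hsv[...,0]<5)|(hsv[...,0]>174)))
# bar by height
m=(P[...,2]>.1)&(P[...,2]<.125)&roi
p=P[m];mu=p.mean(0);w,V=np.linalg.eigh(np.cov(p[:,:2].T));print("bar",mu,V[:,1],np.ptp((p[:,:2]-mu[:2])@V,axis=0),m.sum())
r_,an,sz=0,0,0
print(cv2.minAreaRect(p[:,:2].astype(np.float32)*1000))
m=(P[...,2]>.07)&(P[...,2]<.088)&roi;p=P[m];print("roof",cv2.minAreaRect(p[:,:2].astype(np.float32)*1000),m.sum())
print("bench z",np.median(P[300:320,250:350,2]))
E
```

```text
white [306.8 157.9] 529 top z 0.020 c [0.7727 0.1139] ext [0.269 0.119]
white [385.7 190.7] 1208 top z 0.114 c [ 0.6737 -0.0886] ext [0.177 0.251]
white [473.1 191.8] 215 top z 0.049 c [ 0.683  -0.3211] ext [0.167 0.375]
white [331.1 206.8] 225 top z 0.037 c [0.6572 0.0385] ext [0.151 0.03 ]
white [291.3 201.3] 263 top z 0.051 c [0.6485 0.1511] ext [0.136 0.147]
white [418.9 232.9] 211 top z 0.037 c [ 0.5953 -0.1962] ext [0.074 0.039]
black [287.6 234.3] 215 top z 0.040 c [0.5603 0.1613] ext [0.042 0.044]
black [253.  244.4] 226 top z 0.047 c [0.5323 0.2329] ext [0.042 0.238]
yel [450.2 254.4] 139 top z 0.050 c [ 0.5218 -0.2659] ext [0.033 0.033]
red [501.  251.8] 387 top z 0.010 c [ 0.5296 -0.4096] ext [0.152 0.061]
bar [ 0.67410652 -0.08809756  0.1112589 ] [0.24714001 0.96897978] [0.03191063 0.25899458] 1016
((674.7579345703125, -88.04971313476562), (259.02960205078125, 31.61920166015625), 75.97819519042969)
roof ((665.9672241210938, -84.58102416992188), (256.2258605957031, 160.29165649414062), 75.5605697631836) 4020
bench z 0.0017520856354702463
```

View pics/crop.png

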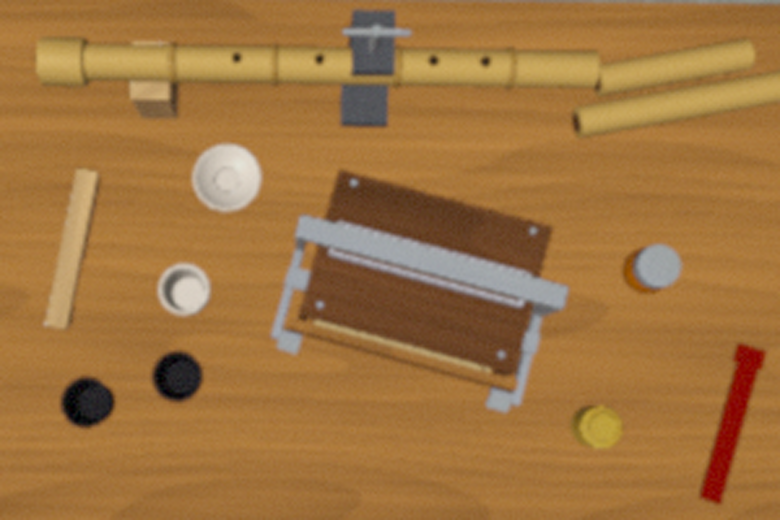

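The crop confirms: the white tapered cup at top-view (290,201) is the one. The black pair differ only in colour and the dish is wide and shallow. Box is yawed about -14.3°, bar middle is about (0.674, -0.088). Next I fit the cup rim and plan the approach.

```bash
cat > plan.py <<'E'
from h import *
import sys
# usage: plan x y z yaw n  -> rows (assumes tracking) 
def plan(x,y,z,yaw,n,roll=180):
    s=r.get_state();T=R.from_euler('xyz',s["eef_rot"],degrees=True);p=s["tcp_pos"].copy()
    G=R.from_euler('xyz',[180,0,yaw],degrees=True);g=np.array([x,y,z])
    print("t",round(s["time_s"],2),"p",p.round(4),"rot",s["eef_rot"].round(2),"F",s["contact_force"].round(1),"w",round(s["gripper_width"],4))
    rv=(T.inv()*G).as_rotvec(degrees=True);print("total dist mm",((g-p)*1000).round(1),"rotvec",rv.round(2))
    for i in range(n):
        d=(g-p)/n if True else 0
        Ti=T*R.from_rotvec(rv*i/n,degrees=True)
        print([np.round(Ti.inv().apply((g-s["tcp_pos"])/n)/.04,2).tolist(),np.round(rv/n/8,2).tolist()])
if __name__=="__main__":
    a=[float(v) for v in sys.argv[1:]];plan(*a[:4],int(a[4]))
E
python3 - <<'E'
from h import *
c=r.capture("top");M=cfw(c);im=c["img"];hsv=cv2.cvtColor(im,cv2.COLOR_BGR2HSV)
m=((hsv[...,1]<90)&(hsv[...,2]>110)).astype(np.uint8);m[:, :270]=0;m[:,312:]=0;m[:185]=0;m[:220].copy();m[220:]=0
cs,_=cv2.findContours(m,0,1);k=max(cs,key=cv2.contourArea);e=cv2.fitEllipse(cv2.convexHull(k));print(e)
print("cup",plane(c,M,*e[0],.048))
c=r.capture("side");M=cfw(c);print("side proj of cup rim",proj(c,M,np.array([.647,.15,.048])))
E
python3 plan.py 0.67 -0.09 0.25 165.7 18
```

```text
((290.2894287109375, 200.93772888183594), (20.217180252075195, 20.344213485717773), 6.087592601776123)
cup [0.64976195 0.15125754 0.048     ]
side proj of cup rim (np.float64(309.61763027968374), np.float64(243.34017867938235))
t 0.3 p [ 0.2552 -0.6248  0.2432] rot [ 1.7997e+02 -1.0000e-02 -1.5778e+02] F [0.  0.4 0.6] w 0.0876
total dist mm [414.8 534.8   6.8] rotvec [ 3.000e-02 -2.000e-02  3.652e+01]
[[-0.81, 0.47, -0.01], [0.0, -0.0, 0.25]]
[[-0.8, 0.5, -0.01], [0.0, -0.0, 0.25]]
[[-0.78, 0.53, -0.01], [0.0, -0.0, 0.25]]
[[-0.76, 0.55, -0.01], [0.0, -0.0, 0.25]]
[[-0.74, 0.58, -0.01], [0.0, -0.0, 0.25]]
[[-0.72, 0.61, -0.01], [0.0, -0.0, 0.25]]
[[-0.7, 0.63, -0.01], [0.0, -0.0, 0.25]]
[[-0.67, 0.66, -0.01], [0.0, -0.0, 0.25]]
[[-0.65, 0.68, -0.01], [0.0, -0.0, 0.25]]
[[-0.63, 0.7, -0.01], [0.0, -0.0, 0.25]]
[[-0.6, 0.72, -0.01], [0.0, -0.0, 0.25]]
[[-0.57, 0.74, -0.01], [0.0, -0.0, 0.25]]
[[-0.55, 0.76, -0.01], [0.0, -0.0, 0.25]]
[[-0.52, 0.78, -0.01], [0.0, -0.0, 0.25]]
[[-0.49, 0.8, -0.01], [0.0, -0.0, 0.25]]
[[-0.46, 0.82, -0.01], [0.0, -0.0, 0.25]]
[[-0.43, 0.83, -0.01], [0.0, -0.0, 0.25]]
[[-0.41, 0.85, -0.01], [0.0, -0.0, 0.25]]
```

Call:
{"name": "apply_moves", "arguments": {
  "targets": [
    [[-0.8,0.5,0],[0,0,0.25],87],
    [[-0.8,0.5,0],[0,0,0.25],87],
    [[-0.78,0.53,0],[0,0,0.25],87],
    [[-0.76,0.55,0],[0,0,0.25],87],
    [[-0.74,0.58,0],[0,0,0.25],87]
  ]
}}

```text
time_s: 0.8
tcp_pos: [0.37, -0.4738, 0.2414]
eef_rot: [179.9, -0.1, -168.6]
contact_force: [-0.2, -0.7, -0.1]
gripper_width: 0.087
```

Call:
{"name": "apply_moves", "arguments": {
  "targets": [
    [[-0.72,0.6,0],[0,0,0.25],87],
    [[-0.7,0.63,0],[0,0,0.25],87],
    [[-0.67,0.66,0],[0,0,0.25],87],
    [[-0.65,0.68,0],[0,0,0.25],87],
    [[-0.63,0.7,0],[0,0,0.25],87]
  ]
}}

```text
time_s: 1.3
tcp_pos: [0.4912, -0.32, 0.2423]
eef_rot: [179.9, -0.0, -179.0]
contact_force: [0.8, -0.3, -0.1]
gripper_width: 0.0869
```

```bash
python3 plan.py 0.67 -0.09 0.25 165.7 10
```

```text
t 1.3 p [ 0.4912 -0.32    0.2423] rot [ 1.7994e+02 -3.0000e-02 -1.7900e+02] F [ 0.8 -0.3 -0.1] w 0.0869
total dist mm [178.8 230.    7.7] rotvec [ 0.05 -0.03 15.3 ]
[[-0.46, 0.57, -0.02], [0.0, -0.0, 0.19]]
[[-0.44, 0.58, -0.02], [0.0, -0.0, 0.19]]
[[-0.43, 0.59, -0.02], [0.0, -0.0, 0.19]]
[[-0.41, 0.6, -0.02], [0.0, -0.0, 0.19]]
[[-0.39, 0.61, -0.02], [0.0, -0.0, 0.19]]
[[-0.38, 0.62, -0.02], [0.0, -0.0, 0.19]]
[[-0.36, 0.63, -0.02], [0.0, -0.0, 0.19]]
[[-0.34, 0.64, -0.02], [0.0, -0.0, 0.19]]
[[-0.33, 0.65, -0.02], [0.0, -0.0, 0.19]]
[[-0.31, 0.66, -0.02], [0.0, -0.0, 0.19]]
```

Call:
{"name": "apply_moves", "arguments": {
  "targets": [
    [[-0.64,0.81,0],[0,0,0.27],87],
    [[-0.61,0.83,0],[0,0,0.27],87],
    [[-0.58,0.85,0],[0,0,0.27],87],
    [[-0.54,0.88,0],[0,0,0.27],87],
    [[-0.5,0.9,0],[0,0,0.27],87]
  ]
}}

```text
time_s: 1.8
tcp_pos: [0.6204, -0.1488, 0.2435]
eef_rot: [179.9, 0.1, 169.7]
contact_force: [1.3, -0.6, 0.6]
gripper_width: 0.0865
```

Call:
{"name": "apply_moves", "arguments": {
  "targets": [
    [[-0.46,0.92,0],[0,0,0.27],87],
    [[-0.44,0.93,0],[0,0,0.27],87],
    [[0,0,0],[0,0,0],87]
  ]
}}

```text
time_s: 2.1
tcp_pos: [0.6743, -0.0763, 0.2428]
eef_rot: [179.9, 0.1, 165.4]
contact_force: [0.1, -0.5, 0.2]
gripper_width: 0.0869
```

```bash
python3 plan.py 0.67 -0.09 0.25 165.7 1; python3 - <<'E'
from h import *
s=r.get_state();c=r.capture("wrist");cv2.imwrite("pics/w1.png",c["img"])
M=cfw(c,s);v,u=np.mgrid[0:400,0:640];P=pt(c,M,u,v)
for n,lo,hi in(("bar",.1,.12),("roof",.072,.088)):
    m=((P[...,2]>lo)&(P[...,2]<hi)&(P[...,0]>.45)&(P[...,0]<.8)).astype(np.uint8);k,l,st,ce=cv2.connectedComponentsWithStats(m)
    for i in range(1,k):
        if st[i,4]>300:
            p=P[l==i];print(n,ce[i].round(),st[i,4],cv2.minAreaRect((p[:,:2]*1000).astype(np.float32)),"z",np.median(p[:,2]).round(4),"mean",p.mean(0).round(4))
E
```

```text
t 2.1 p [ 0.6743 -0.0763  0.2428] rot [1.7993e+02 7.0000e-02 1.6537e+02] F [ 0.1 -0.5  0.2] w 0.0869
total dist mm [ -4.3 -13.7   7.2] rotvec [ 0.07  0.07 -0.33]
[[0.02, -0.36, -0.18], [0.01, 0.01, -0.04]]
bar [308. 195.] 6358 ((674.8147583007812, -89.09196472167969), (259.55517578125, 22.674236297607422), 75.76410675048828) z 0.1102 mean [ 0.6736 -0.0887  0.1097]
roof [308. 142.] 13887 ((633.3667602539062, -78.55340576171875), (215.98646545410156, 74.24269104003906), 75.7414779663086) z 0.0802 mean [ 0.6286 -0.0773  0.0803]
roof [310. 181.] 509 ((667.495849609375, -87.12752532958984), (184.8621826171875, 4.3263702392578125), 75.64120483398438) z 0.0803 mean [ 0.6682 -0.0856  0.0803]
roof [313. 226.] 7156 ((719.4264526367188, -100.18616485595703), (215.76025390625, 49.043148040771484), 75.85731506347656) z 0.0802 mean [ 0.7183 -0.0962  0.0802]
```

View pics/w1.png

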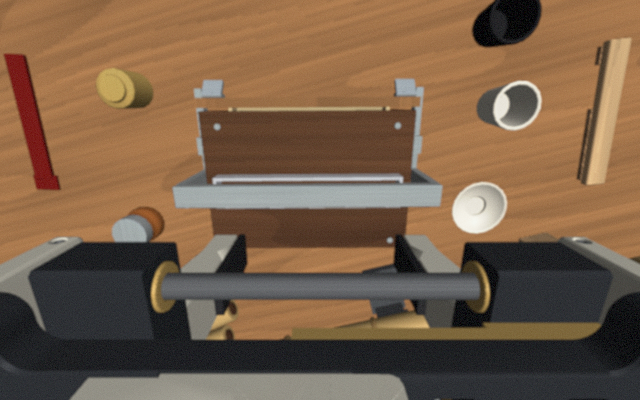

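Wrist view shows the bar across (308,195), cup at (513,105), black cup at (515,20). Bar middle (0.6748, -0.0891), yaw -14.24°. I'll press with the jaws open along the bar: the two fingertips then straddle the middle and cover every possible pivot position, so the bar should go down level.

```bash
python3 plan.py 0.6748 -0.0891 0.135 165.76 3
```

```text
t 2.15 p [ 0.6731 -0.0776  0.2429] rot [1.7995e+02 3.0000e-02 1.6540e+02] F [ 0.   0.1 -0.1] w 0.087
total dist mm [   1.7  -11.5 -107.9] rotvec [ 0.05  0.03 -0.36]
[[-0.04, -0.09, 0.9], [0.0, 0.0, -0.01]]
[[-0.04, -0.09, 0.9], [0.0, 0.0, -0.01]]
[[-0.04, -0.09, 0.9], [0.0, 0.0, -0.01]]
```

Call:
{"name": "apply_moves", "arguments": {
  "targets": [
    [[-0.04,-0.1,0.9],[0,0,-0.02],87],
    [[-0.04,-0.1,0.9],[0,0,-0.02],87],
    [[-0.04,-0.1,0.8],[0,0,0],87],
    [[0,0,0],[0,0,0],87]
  ]
}}

```text
time_s: 2.55
tcp_pos: [0.6746, -0.092, 0.138]
eef_rot: [179.9, 0.2, 165.8]
contact_force: [-1.0, -0.3, -0.3]
gripper_width: 0.0872
```

```bash
python3 plan.py 0.6748 -0.0891 0.117 165.76 4
```

```text
t 2.55 p [ 0.6746 -0.092   0.138 ] rot [179.89   0.22 165.82] F [-1.  -0.3 -0.3] w 0.0872
total dist mm [  0.2   2.9 -21. ] rotvec [0.11 0.22 0.06]
[[0.0, 0.02, 0.13], [0.0, 0.01, 0.0]]
[[0.0, 0.02, 0.13], [0.0, 0.01, 0.0]]
[[0.0, 0.02, 0.13], [0.0, 0.01, 0.0]]
[[0.0, 0.02, 0.13], [0.0, 0.01, 0.0]]
```

Call:
{"name": "apply_moves", "arguments": {
  "targets": [
    [[0,0.04,0.15],[0,0.02,0],87],
    [[0,0.03,0.15],[0,0,0],87],
    [[0,0,0.1],[0,0,0],87],
    [[0,0,0],[0,0,0],87]
  ]
}}

```text
time_s: 2.95
tcp_pos: [0.6768, -0.0905, 0.1268]
eef_rot: [179.9, 0.3, 165.8]
contact_force: [-2.8, -0.2, 3.1]
gripper_width: 0.0867
```

Call:
{"name": "apply_moves", "arguments": {
  "targets": [
    [[0.05,0,0.15],[0,0,0],87],
    [[0.02,0,0.15],[0,0,0],87],
    [[0,0,0.15],[0,0,0],87]
  ]
}}

```text
time_s: 3.25
tcp_pos: [0.6773, -0.0906, 0.116]
eef_rot: [179.8, 0.9, 165.9]
contact_force: [-13.0, 3.3, 33.7]
gripper_width: 0.087
```

```bash
python3 plan.py 0.6748 -0.0891 0.117 165.76 1; python3 - <<'E'
from h import *
c=r.capture("side");cv2.imwrite("pics/s1.png",cv2.resize(c["img"][120:290,220:430],None,fx=3,fy=3))
E
```

```text
t 3.25 p [ 0.6773 -0.0906  0.116 ] rot [179.83   0.9  165.92] F [-13.    3.3  33.7] w 0.087
total dist mm [-2.5  1.5  1. ] rotvec [0.17 0.9  0.16]
[[0.07, 0.02, -0.03], [0.02, 0.11, 0.02]]
```

View pics/s1.png

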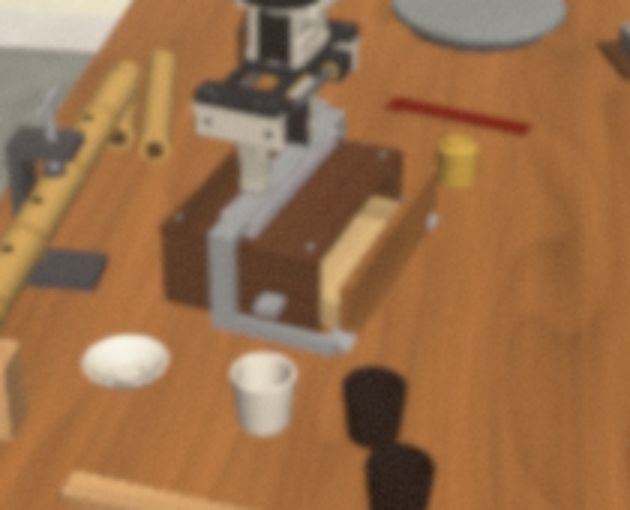

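The drawer is already springing out (crop (390,260)), so the bar went down level. Now I lift off.

Call:
{"name": "apply_moves", "arguments": {
  "targets": [
    [[0,0,-0.2],[0,0,0],87],
    [[0,0,-0.6],[0,0,0],87],
    [[0,0,-0.9],[0,0,0],87],
    [[0,0,-0.9],[0,0,0],87],
    [[0,0,-0.4],[0,0,0],87]
  ]
}}

```text
time_s: 3.8
tcp_pos: [0.6754, -0.0899, 0.2435]
eef_rot: [179.8, 1.1, 166.0]
contact_force: [0.9, -0.1, -0.3]
gripper_width: 0.0868
```

```bash
python3 - <<'E'
from h import *
c=r.capture("top");M=cfw(c);cv2.imwrite("pics/t2.png",cv2.resize(c["img"][90:290,220:520],None,fx=2.6,fy=2.6))
s=r.get_state();c=r.capture("wrist");M=cfw(c,s);cv2.imwrite("pics/w2.png",c["img"])
v,u=np.mgrid[0:400,0:640];P=pt(c,M,u,v)
for n,lo,hi,x1 in(("bar",.1,.12,.8),("roof",.072,.088,.66),("front top",.055,.07,.56)):
    m=((P[...,2]>lo)&(P[...,2]<hi)&(P[...,0]>.42)&(P[...,0]<x1)&(P[...,1]<.09)).astype(np.uint8);k,l,st,ce=cv2.connectedComponentsWithStats(m)
    for i in range(1,k):
        if st[i,4]>150:
            p=P[l==i];print(n,ce[i].round(),st[i,4],cv2.minAreaRect((p[:,:2]*1000).astype(np.float32)),"z",np.median(p[:,2]).round(4))
h=cv2.cvtColor(c["img"],cv2.COLOR_BGR2HSV);m=((P[...,2]>.042)&(P[...,2]<.056)&(P[...,1]>.1)&(h[...,1]<90)).astype(np.uint8)
k,l,st,ce=cv2.connectedComponentsWithStats(m)
for i in range(1,k):
    if st[i,4]>30:p=P[l==i];print("cup?",ce[i],st[i,4],p.mean(0),cv2.minEnclosingCircle((p[:,:2]*1000).astype(np.float32)))
E
```

```text
bar [320. 186.] 6347 ((674.845947265625, -89.03321838378906), (260.07696533203125, 22.523061752319336), 75.748291015625) z 0.1103
roof [312. 130.] 12562 ((632.8919067382812, -78.4135513305664), (216.1937713623047, 73.56196594238281), 76.00728607177734) z 0.0803
roof [262. 172.] 184 ((652.763671875, -144.86996459960938), (65.62687683105469, 3.072715997695923), 75.60485076904297) z 0.0804
cup? [526.24875622  20.03731343] 402 [0.5729315  0.14965027 0.04731007] ((562.8782348632812, 153.81796264648438), 25.599477767944336)
cup? [530.21890547  98.03233831] 804 [0.65028268 0.15224713 0.04681311] ((650.498291015625, 150.92124938964844), 26.20210075378418)
```

View pics/t2.png

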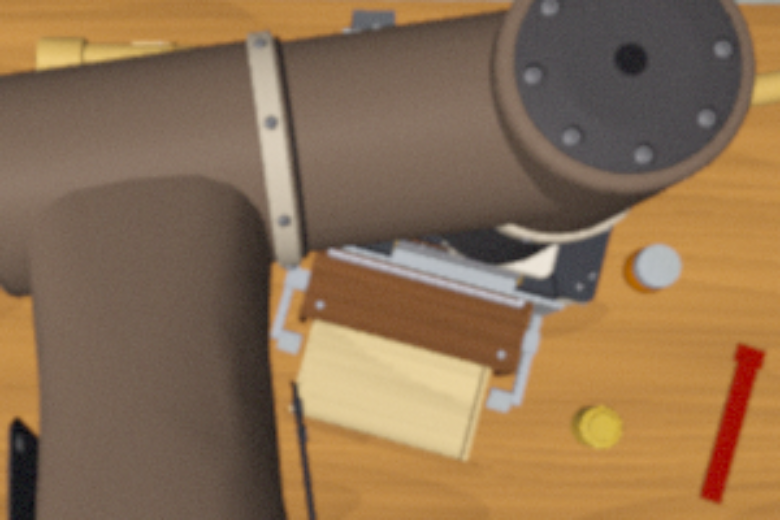

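View pics/w2.png

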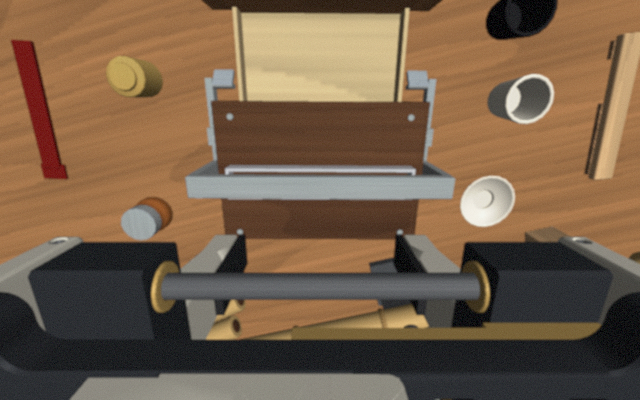

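Drawer fully out (top crop, pale floor around (395,390)); the cup is at (0.6505, 0.1509), away from it. Moving over the cup, with jaws narrowed so the fingers clear the burnisher and the box leg.

```bash
python3 plan.py 0.6505 0.1509 0.17 165.76 6; python3 - <<'E'
from h import *
c=r.capture("side");M=cfw(c);v,u=np.mgrid[0:400,0:640];P=pt(c,M,u,v)
for n,(a,b) in dict(burn=(278,289),dish=(262,240)).items(): print(n,pt(c,M,np.array([a]),np.array([b])))
for y in (180,): pass
m=(P[...,2]>.012)&(P[...,2]<.022)&(P[...,1]>.17)&(P[...,1]<.32)&(P[...,0]>.55)&(P[...,0]<.8)
print(cv2.minAreaRect((P[m][:,:2]*1000).astype(np.float32)))
E
```

```text
t 3.9 p [ 0.6758 -0.0898  0.2435] rot [179.76   1.17 166.01] F [ 0.3 -1.7 -0.4] w 0.0872
total dist mm [-25.3 240.7 -73.5] rotvec [0.24 1.17 0.25]
[[0.35, 0.95, 0.3], [0.0, 0.02, 0.01]]
[[0.35, 0.95, 0.3], [0.0, 0.02, 0.01]]
[[0.35, 0.95, 0.3], [0.0, 0.02, 0.01]]
[[0.35, 0.95, 0.3], [0.0, 0.02, 0.01]]
[[0.35, 0.95, 0.31], [0.0, 0.02, 0.01]]
[[0.35, 0.95, 0.31], [0.0, 0.02, 0.01]]
burn [[0.69420693 0.28066399 0.01642484]]
dish [[0.7781209  0.09972032 0.00597961]]
((665.128173828125, 236.2872314453125), (132.5645294189453, 229.57473754882812), 89.92301177978516)
```

Call:
{"name": "apply_moves", "arguments": {
  "targets": [
    [[0.35,0.95,0],[0,0.03,0.01],74],
    [[0.35,0.95,0.2],[0,0.03,0.01],74],
    [[0.35,0.95,0.4],[0,0.03,0.01],74],
    [[0.35,0.95,0.4],[0,0.03,0.01],74],
    [[0.35,0.95,0.4],[0,0.03,0.01],74]
  ]
}}

```text
time_s: 4.45
tcp_pos: [0.6534, 0.1131, 0.1826]
eef_rot: [179.7, -0.2, 165.1]
contact_force: [1.0, 0.6, -0.7]
gripper_width: 0.0742
```

Call:
{"name": "apply_moves", "arguments": {
  "targets": [
    [[0.35,0.95,0.4],[0,0.02,0.01],74],
    [[0,0,0],[0,0,0],74]
  ]
}}

```text
time_s: 4.65
tcp_pos: [0.6467, 0.159, 0.1614]
eef_rot: [179.9, -0.6, 165.2]
contact_force: [0.2, -0.3, -0.6]
gripper_width: 0.0744
```

```bash
python3 - <<'E'
from h import *
s=r.get_state();c=r.capture("wrist");M=cfw(c,s);cv2.imwrite("pics/w3.png",c["img"])
v,u=np.mgrid[0:400,0:640];P=pt(c,M,u,v)
h=cv2.cvtColor(c["img"],cv2.COLOR_BGR2HSV);m=((P[...,2]>.042)&(P[...,2]<.056)&(P[...,1]>.1)&(h[...,1]<90)).astype(np.uint8)
k,l,st,ce=cv2.connectedComponentsWithStats(m)
for i in range(1,k):
    if st[i,4]>100:p=P[l==i];print("cup?",ce[i],st[i,4],p.mean(0),cv2.minEnclosingCircle((p[:,:2]*1000).astype(np.float32)))
E
python3 plan.py .6505 .1509 .035 165.76 4
```

```text
cup? [389.46847826  39.03478261] 920 [0.53421358 0.24438493 0.047588  ] ((534.9700317382812, 244.6852569580078), 25.076154708862305)
cup? [286.67397661 106.96637427] 684 [0.56232746 0.15249626 0.04760905] ((563.0457763671875, 154.54391479492188), 24.69125747680664)
cup? [312.53783469 206.78696158] 859 [0.65185798 0.15042247 0.04725145] ((650.8624877929688, 151.27786254882812), 25.808835983276367)
t 4.7 p [0.6471 0.1573 0.1623] rot [179.91  -0.59 165.18] F [ 0.3 -0.6  0.7] w 0.0738
total dist mm [   3.4   -6.4 -127.3] rotvec [ 0.1  -0.59 -0.58]
[[-0.04, -0.03, 0.8], [0.0, -0.02, -0.02]]
[[-0.04, -0.03, 0.8], [0.0, -0.02, -0.02]]
[[-0.03, -0.03, 0.8], [0.0, -0.02, -0.02]]
[[-0.03, -0.03, 0.8], [0.0, -0.02, -0.02]]
```

View pics/w3.png

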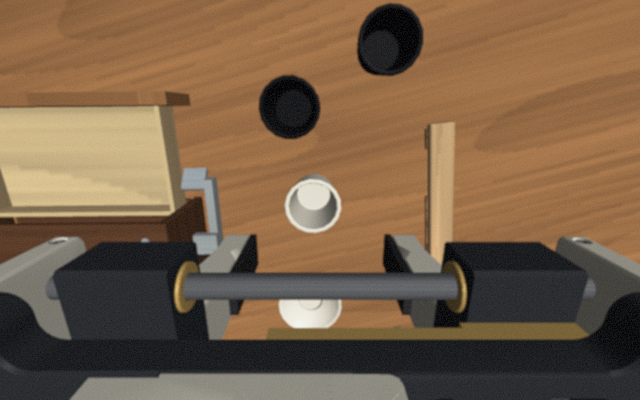

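Call:
{"name": "apply_moves", "arguments": {
  "targets": [
    [[-0.13,-0.12,0.3],[0,-0.07,-0.07],74],
    [[0,0,0.7],[0,0,0],74],
    [[0,0,0.7],[0,0,0],74],
    [[0,0,0.3],[0,0,0],74]
  ]
}}

```text
time_s: 5.1
tcp_pos: [0.6523, 0.1504, 0.0816]
eef_rot: [179.8, 0.2, 165.8]
contact_force: [-0.7, 0.5, 0.1]
gripper_width: 0.0739
```

```bash
python3 plan.py .6507 .1512 .035 165.76 2
```

```text
t 5.1 p [0.6523 0.1504 0.0816] rot [179.79   0.19 165.81] F [-0.7  0.5  0.1] w 0.0739
total dist mm [ -1.6   0.8 -46.6] rotvec [0.21 0.19 0.05]
[[0.02, 0.0, 0.58], [0.01, 0.01, 0.0]]
[[0.02, 0.0, 0.58], [0.01, 0.01, 0.0]]
```

Call:
{"name": "apply_moves", "arguments": {
  "targets": [
    [[0.04,0.01,0.5],[0,0,0],74],
    [[0.02,0,0.4],[0,0,0],74],
    [[0,0,0.25],[0,0,0],74],
    [[0,0,0],[0,0,0],74]
  ]
}}

```text
time_s: 5.5
tcp_pos: [0.6504, 0.1483, 0.0332]
eef_rot: [179.9, 0.1, 165.7]
contact_force: [-0.2, 0.7, -0.4]
gripper_width: 0.0742
```

```bash
python3 plan.py .6507 .1512 .035 165.76 1
```

```text
t 5.5 p [0.6504 0.1483 0.0332] rot [1.7989e+02 1.3000e-01 1.6567e+02] F [-0.2  0.7 -0.4] w 0.0742
total dist mm [0.3 2.9 1.8] rotvec [ 0.11  0.13 -0.09]
[[0.01, 0.07, -0.04], [0.01, 0.02, -0.01]]
```

Centre along the jaw axis and close gently.

Call:
{"name": "apply_moves", "arguments": {
  "targets": [
    [[0,0.07,-0.04],[0,0,0],66],
    [[0,0,0],[0,0,0],56],
    [[0,0,0],[0,0,0],50],
    [[0,0,0],[0,0,0],40],
    [[0,0,0],[0,0,0],30]
  ],
  "squeeze": 15
}}

```text
time_s: 6.0
tcp_pos: [0.6533, 0.1516, 0.0387]
eef_rot: [179.7, 0.4, 165.7]
contact_force: [-0.3, -0.2, -1.6]
gripper_width: 0.0506
```

Call:
{"name": "apply_moves", "arguments": {
  "targets": [
    [[0,0,0],[0,0,0],30],
    [[0,0,-0.2],[0,0,0],30],
    [[0,0,-0.4],[0,0,0],30]
  ]
}}

```text
time_s: 6.3
tcp_pos: [0.6516, 0.151, 0.0616]
eef_rot: [179.9, 0.2, 165.7]
contact_force: [-1.2, 0.6, -0.3]
gripper_width: 0.0508
```

```bash
python3 - <<'E'
from h import *
c=r.capture("side");cv2.imwrite("pics/s4.png",cv2.resize(c["img"][140:310,220:430],None,fx=3,fy=3))
E
python3 plan.py .6507 .1512 .15 165.76 3
```

```text
t 6.35 p [0.6533 0.1516 0.0653] rot [179.73   0.38 165.69] F [ 0.9 -0.3  1.9] w 0.0511
total dist mm [-2.6 -0.4 84.7] rotvec [ 0.27  0.38 -0.06]
[[0.02, -0.01, -0.71], [0.01, 0.02, -0.0]]
[[0.02, -0.01, -0.71], [0.01, 0.02, -0.0]]
[[0.02, -0.01, -0.71], [0.01, 0.02, -0.0]]
```

View pics/s4.png

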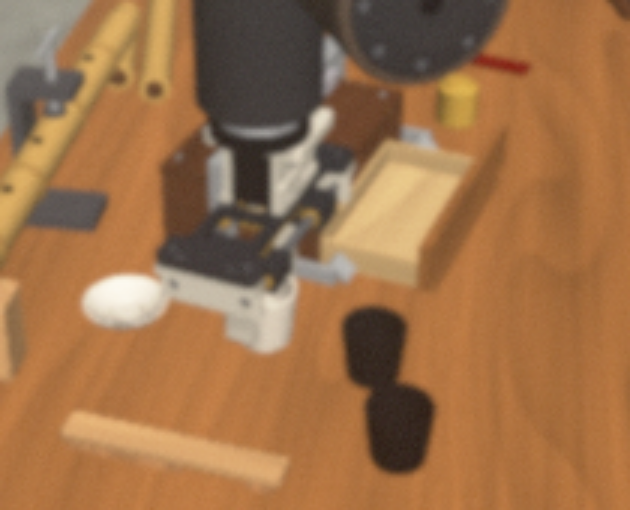

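Cup gripped upright (crop (262,315)), opening 51 mm. Lifting it clear and then over to the drawer.

Call:
{"name": "apply_moves", "arguments": {
  "targets": [
    [[0.02,0,-0.6],[0,0,0],30],
    [[0.02,0,-0.8],[0,0,0],30],
    [[0,0,-0.8],[0,0,0],30],
    [[0,0,0],[0,0,0],30]
  ]
}}

```text
time_s: 6.75
tcp_pos: [0.6513, 0.1517, 0.1577]
eef_rot: [179.7, 0.4, 165.7]
contact_force: [0.3, -0.1, 0.2]
gripper_width: 0.0509
```

```bash
python3 plan.py .5517 -.0578 .15 165.76 9
```

```text
t 6.75 p [0.6513 0.1517 0.1577] rot [179.7    0.45 165.71] F [ 0.3 -0.1  0.2] w 0.0509
total dist mm [ -99.6 -209.5   -7.7] rotvec [ 0.3   0.45 -0.05]
[[0.12, -0.63, 0.02], [0.0, 0.01, -0.0]]
[[0.12, -0.63, 0.02], [0.0, 0.01, -0.0]]
[[0.12, -0.63, 0.02], [0.0, 0.01, -0.0]]
[[0.12, -0.63, 0.02], [0.0, 0.01, -0.0]]
[[0.12, -0.63, 0.02], [0.0, 0.01, -0.0]]
[[0.12, -0.63, 0.02], [0.0, 0.01, -0.0]]
[[0.12, -0.63, 0.02], [0.0, 0.01, -0.0]]
[[0.12, -0.63, 0.02], [0.0, 0.01, -0.0]]
[[0.13, -0.63, 0.02], [0.0, 0.01, -0.0]]
```

Call:
{"name": "apply_moves", "arguments": {
  "targets": [
    [[0.1,-0.4,0],[0,0.02,0],30],
    [[0.12,-0.65,0],[0,0.01,0],30],
    [[0.12,-0.65,0],[0,0.01,0],30],
    [[0.12,-0.65,0],[0,0.01,0],30],
    [[0.12,-0.65,0],[0,0,0],30]
  ]
}}

```text
time_s: 7.25
tcp_pos: [0.5964, 0.0386, 0.1557]
eef_rot: [179.6, 0.0, 165.9]
contact_force: [-0.4, 0.1, -1.4]
gripper_width: 0.0507
```

Call:
{"name": "apply_moves", "arguments": {
  "targets": [
    [[0.12,-0.65,0],[0,0,0],30],
    [[0.12,-0.65,0],[0,0,0],30],
    [[0.12,-0.65,0],[0,0,0],30],
    [[0.1,-0.4,0],[0,0,0],30],
    [[0,0,0],[0,0,0],30]
  ]
}}

```text
time_s: 7.75
tcp_pos: [0.548, -0.0562, 0.1525]
eef_rot: [179.7, -0.2, 165.7]
contact_force: [-0.3, -0.0, -0.5]
gripper_width: 0.0506
```

```bash
python3 - <<'E'
from h import *
s=r.get_state();c=r.capture("wrist");M=cfw(c,s);cv2.imwrite("pics/w5.png",c["img"])
v,u=np.mgrid[0:400,0:640];P=pt(c,M,u,v)
for n,lo,hi in(("rim front",.058,.07),("walls/floor",.003,.015)):
    m=((P[...,2]>lo)&(P[...,2]<hi)&(P[...,0]>.42)&(P[...,0]<.62)).astype(np.uint8);k,l,st,ce=cv2.connectedComponentsWithStats(m)
    for i in range(1,k):
        if st[i,4]>150:
            p=P[l==i];print(n,ce[i].round(),st[i,4],cv2.minAreaRect((p[:,:2]*1000).astype(np.float32)),"z",np.median(p[:,2]).round(4))
E
python3 plan.py .5517 -.0578 .10 165.76 2
```

```text
rim front [319. 152.] 4116 ((503.4418640136719, -45.74639129638672), (232.27423095703125, 10.331313133239746), 75.8084716796875) z 0.0642
walls/floor [615.  98.] 476 ((530.8193969726562, 232.05726623535156), (19.07138442993164, 42.524024963378906), 74.27923583984375) z 0.0092
walls/floor [518. 148.] 271 ((556.5076293945312, 140.9508819580078), (14.958467483520508, 40.02985763549805), 66.20510864257812) z 0.0091
walls/floor [298. 139.] 159 ((493.7737121582031, -63.56615447998047), (148.99302673339844, 0.3183126449584961), 75.78216552734375) z 0.0124
walls/floor [550. 155.] 372 ((569.166259765625, 168.1478271484375), (9.324342727661133, 30.830303192138672), 65.37517547607422) z 0.0091
walls/floor [318. 193.] 11799 ((560.4866943359375, -60.115333557128906), (177.1693878173828, 90.08943176269531), 75.82521057128906) z 0.0093
walls/floor [126. 209.] 327 ((519.9780883789062, -255.1577606201172), (40.76252365112305, 16.97589111328125), 13.20948600769043) z 0.0092
walls/floor [  3. 247.] 255 ((523.1243896484375, -397.0141906738281), (10.868987083435059, 50.199100494384766), 59.09810256958008) z 0.0058
t 7.8 p [ 0.5487 -0.0555  0.1525] rot [179.7   -0.22 165.69] F [-1.  -0.5 -0.5] w 0.051
total dist mm [  3.   -2.3 -52.5] rotvec [ 0.3  -0.22 -0.07]
[[-0.05, -0.02, 0.66], [0.02, -0.01, -0.0]]
[[-0.05, -0.02, 0.66], [0.02, -0.01, -0.0]]
```

View pics/w5.png

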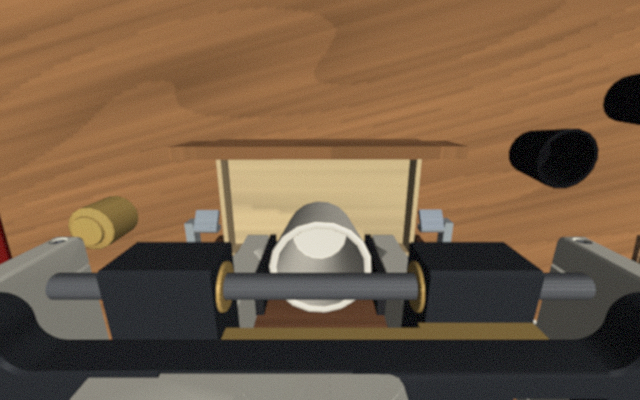

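The cup hangs over the drawer floor (cup at (320,265), front board at (319,152)); measured floor middle (0.552, -0.058) matches. Lowering.

Call:
{"name": "apply_moves", "arguments": {
  "targets": [
    [[-0.07,-0.03,0.5],[0.02,0,0],30],
    [[0,0,0.6],[0.02,0,0],30],
    [[0,0,0.6],[0,0,0],30],
    [[0,0,0.4],[0,0,0],30]
  ]
}}

```text
time_s: 8.2
tcp_pos: [0.5554, -0.0548, 0.069]
eef_rot: [179.8, 0.3, 165.8]
contact_force: [0.2, -0.2, 0.0]
gripper_width: 0.0505
```

```bash
python3 plan.py .5517 -.0578 .047 165.76 2
```

```text
t 8.2 p [ 0.5554 -0.0548  0.069 ] rot [179.83   0.26 165.79] F [ 0.2 -0.2  0. ] w 0.0505
total dist mm [ -3.7  -3.  -22. ] rotvec [0.17 0.26 0.03]
[[0.04, -0.05, 0.27], [0.01, 0.02, 0.0]]
[[0.04, -0.05, 0.27], [0.01, 0.02, 0.0]]
```

Call:
{"name": "apply_moves", "arguments": {
  "targets": [
    [[0.07,-0.08,0.3],[0,0.03,0],30],
    [[0,0,0.1],[0,0,0],30],
    [[0,0,0.05],[0,0,0],30],
    [[0,0,0],[0,0,0],30]
  ]
}}

```text
time_s: 8.6
tcp_pos: [0.5518, -0.0558, 0.0479]
eef_rot: [179.9, -0.2, 165.9]
contact_force: [-0.6, 0.2, -1.8]
gripper_width: 0.0504
```

```bash
python3 plan.py .5517 -.0578 .046 165.76 1
```

```text
t 8.6 p [ 0.5518 -0.0558  0.0479] rot [ 1.7992e+02 -1.7000e-01  1.6591e+02] F [-0.6  0.2 -1.8] w 0.0504
total dist mm [-0.1 -2.  -1.9] rotvec [ 0.08 -0.17  0.15]
[[-0.01, -0.05, 0.05], [0.01, -0.02, 0.02]]
```

Call:
{"name": "apply_moves", "arguments": {
  "targets": [
    [[0,0,0.05],[0,0,0],30],
    [[0,0,0],[0,0,0],30]
  ]
}}

```text
time_s: 8.8
tcp_pos: [0.553, -0.0555, 0.0473]
eef_rot: [179.9, -0.0, 165.9]
contact_force: [-0.4, -1.5, -2.0]
gripper_width: 0.0506
```

```bash
python3 - <<'E'
from h import *
c=r.capture("side");cv2.imwrite("pics/s6.png",cv2.resize(c["img"][120:290,220:430],None,fx=3,fy=3))
E
python3 plan.py .5517 -.0578 .046 165.76 1
```

```text
t 8.85 p [ 0.5531 -0.0555  0.0474] rot [ 1.7985e+02 -1.0000e-02  1.6593e+02] F [ 0.3  0.  -0.8] w 0.051
total dist mm [-1.4 -2.3 -1.4] rotvec [ 0.15 -0.01  0.17]
[[0.02, -0.07, 0.04], [0.02, -0.0, 0.02]]
```

View pics/s6.png

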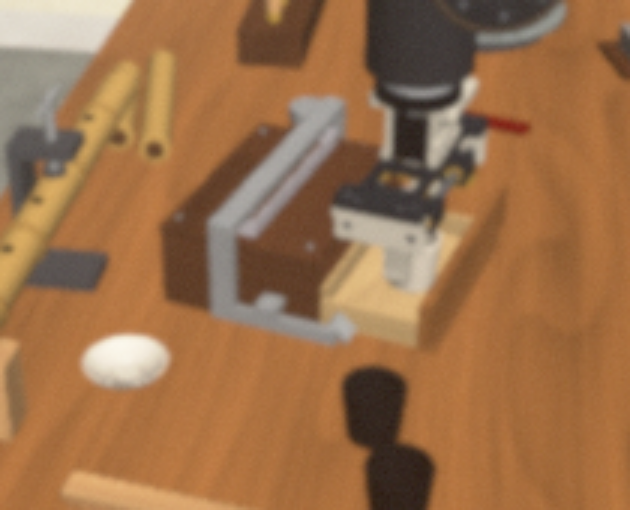

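Call:
{"name": "apply_moves", "arguments": {
  "targets": [
    [[0,0,0.05],[0,0,0],30],
    [[0,0,0.04],[0,0,0],30]
  ]
}}

```text
time_s: 9.05
tcp_pos: [0.555, -0.0558, 0.0464]
eef_rot: [179.8, 0.2, 166.0]
contact_force: [-1.9, -3.5, 14.8]
gripper_width: 0.0512
```

On the floor (14.8 N upward). Release.

Call:
{"name": "apply_moves", "arguments": {
  "targets": [
    [[0,0,-0.02],[0,0,0],56],
    [[0,0,0],[0,0,0],62],
    [[0,0,0],[0,0,0],68],
    [[0,0,0],[0,0,0],72],
    [[0,0,0],[0,0,0],72]
  ]
}}

```text
time_s: 9.55
tcp_pos: [0.5557, -0.0558, 0.0482]
eef_rot: [179.8, 0.4, 166.0]
contact_force: [-0.3, 0.4, -0.3]
gripper_width: 0.0714
```

Call:
{"name": "apply_moves", "arguments": {
  "targets": [
    [[0,0,-0.3],[0,0,0],74],
    [[0,0,-0.7],[0,0,0],74],
    [[0,0,-0.9],[0,0,0],74],
    [[0,0,-0.9],[0,0,0],74]
  ]
}}

```text
time_s: 9.95
tcp_pos: [0.5513, -0.0567, 0.16]
eef_rot: [-179.9, -0.3, 166.0]
contact_force: [0.6, -0.7, -0.1]
gripper_width: 0.0737
```

```bash
python3 - <<'E'
from h import *
s=r.get_state();c=r.capture("wrist");M=cfw(c,s);cv2.imwrite("pics/w7.png",c["img"])
v,u=np.mgrid[0:400,0:640];P=pt(c,M,u,v);h=cv2.cvtColor(c["img"],cv2.COLOR_BGR2HSV)
m=((P[...,2]>.05)&(P[...,2]<.062)&(P[...,0]>.5)&(P[...,1]<.05)&(h[...,1]<90)).astype(np.uint8);k,l,st,ce=cv2.connectedComponentsWithStats(m)
for i in range(1,k):
    if st[i,4]>100:
        p=P[l==i];A=np.c_[p[:,:2],np.ones(len(p))];print(ce[i].round(),st[i,4],cv2.minEnclosingCircle((p[:,:2]*1000).astype(np.float32)),"z",np.median(p[:,2]).round(4),"tilt",np.linalg.lstsq(A,p[:,2],rcond=None)[0])
E
python3 plan.py .4 -.02 .1 165.76 4
```

```text
[322. 204.] 961 ((551.6446533203125, -55.332706451416016), 25.666120529174805) z 0.0568 tilt [-0.02784491  0.0070944   0.07194301]
t 10.0 p [ 0.5546 -0.0567  0.1668] rot [179.91   0.22 166.04] F [ 2.  -0.1  6.3] w 0.0739
total dist mm [-154.6   36.7  -66.8] rotvec [0.09 0.22 0.28]
[[0.99, -0.01, 0.41], [0.0, 0.01, 0.01]]
[[0.99, -0.01, 0.41], [0.0, 0.01, 0.01]]
[[0.99, -0.01, 0.42], [0.0, 0.01, 0.01]]
[[0.99, -0.01, 0.42], [0.0, 0.01, 0.01]]
```

View pics/w7.png

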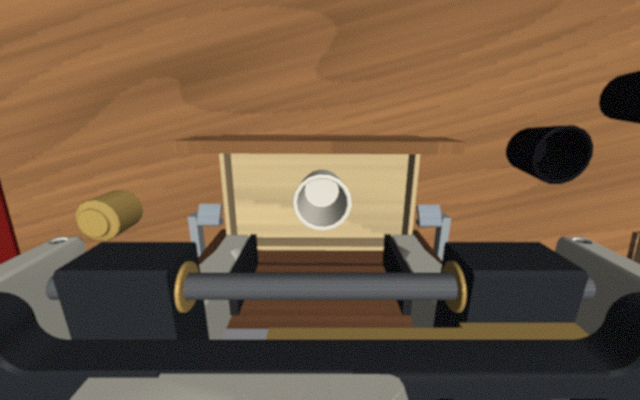

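Cup stands upright near the floor centre (rim circle centre (0.5516, -0.0553), rim height 0.057 = 9+48 mm). Next I go to the front of the drawer.

```bash
python3 plan.py .462 -.035 .13 165.76 3
```

```text
t 10.0 p [ 0.5546 -0.0567  0.1668] rot [179.91   0.22 166.04] F [ 2.  -0.1  6.3] w 0.0739
total dist mm [-92.6  21.7 -36.8] rotvec [0.09 0.22 0.28]
[[0.79, -0.01, 0.3], [0.0, 0.01, 0.01]]
[[0.79, -0.01, 0.3], [0.0, 0.01, 0.01]]
[[0.79, -0.01, 0.31], [0.0, 0.01, 0.01]]
```

Call:
{"name": "apply_moves", "arguments": {
  "targets": [
    [[0.8,0,0],[0,0,0],60],
    [[0.8,0,0.2],[0,0.02,0.02],40],
    [[0.8,0,0.4],[0,0,0.02],40],
    [[0,0,0.3],[0,0,0],40]
  ]
}}

```text
time_s: 10.4
tcp_pos: [0.4627, -0.0324, 0.1364]
eef_rot: [179.6, 0.7, 165.7]
contact_force: [1.1, -1.0, 0.1]
gripper_width: 0.0475
```

```bash
python3 plan.py .465 -.0358 .055 165.76 3
```

```text
t 10.4 p [ 0.4627 -0.0324  0.1364] rot [179.56   0.73 165.66] F [ 1.1 -1.   0.1] w 0.0475
total dist mm [  2.3  -3.4 -81.4] rotvec [ 0.44  0.73 -0.1 ]
[[-0.02, -0.03, 0.68], [0.02, 0.03, -0.0]]
[[-0.02, -0.03, 0.68], [0.02, 0.03, -0.0]]
[[-0.02, -0.02, 0.68], [0.02, 0.03, -0.0]]
```

Call:
{"name": "apply_moves", "arguments": {
  "targets": [
    [[0,-0.05,0.6],[0.03,0.05,0],40],
    [[0,-0.05,0.7],[0.02,0.04,0],40],
    [[0,0,0.6],[0,0,0],40],
    [[0,0,0.1],[0,0,0],40],
    [[0,0,0],[0,0,0],40]
  ]
}}

```text
time_s: 10.9
tcp_pos: [0.4627, -0.0354, 0.0578]
eef_rot: [179.8, 0.3, 165.8]
contact_force: [0.7, -0.1, -0.1]
gripper_width: 0.0401
```

```bash
python3 plan.py .5803 -.0651 .055 165.76 10
```

```text
t 10.9 p [ 0.4627 -0.0354  0.0578] rot [179.8   0.3 165.8] F [ 0.7 -0.1 -0.1] w 0.0401
total dist mm [117.6 -29.7  -2.8] rotvec [0.2  0.3  0.04]
[[-0.3, 0.0, 0.01], [0.0, 0.0, 0.0]]
[[-0.3, 0.0, 0.01], [0.0, 0.0, 0.0]]
[[-0.3, 0.0, 0.01], [0.0, 0.0, 0.0]]
[[-0.3, 0.0, 0.01], [0.0, 0.0, 0.0]]
[[-0.3, 0.0, 0.01], [0.0, 0.0, 0.0]]
[[-0.3, 0.0, 0.01], [0.0, 0.0, 0.0]]
[[-0.3, 0.0, 0.01], [0.0, 0.0, 0.0]]
[[-0.3, 0.0, 0.01], [0.0, 0.0, 0.0]]
[[-0.3, 0.0, 0.01], [0.0, 0.0, 0.0]]
[[-0.3, 0.0, 0.01], [0.0, 0.0, 0.0]]
```

Call:
{"name": "apply_moves", "arguments": {
  "targets": [
    [[-0.2,0,0],[0,0,0],40],
    [[-0.2,0,0],[0,0,0],40],
    [[-0.15,0,0],[0,0,0],40],
    [[-0.1,0,0],[0,0,0],40],
    [[-0.1,0,0],[0,0,0],40]
  ]
}}

```text
time_s: 11.4
tcp_pos: [0.496, -0.0428, 0.0619]
eef_rot: [179.7, 0.5, 165.8]
contact_force: [-0.9, 1.0, -1.9]
gripper_width: 0.0398
```

Call:
{"name": "apply_moves", "arguments": {
  "targets": [
    [[-0.12,0,0],[0,0,0],40],
    [[-0.12,0,0],[0,0,0],40],
    [[-0.12,0,0],[0,0,0],40],
    [[-0.12,0,0],[0,0,0],40],
    [[-0.12,0,0],[0,0,0],40]
  ]
}}

```text
time_s: 11.9
tcp_pos: [0.5207, -0.0491, 0.062]
eef_rot: [179.7, 0.5, 165.8]
contact_force: [-2.0, 2.0, -0.8]
gripper_width: 0.0401
```

```bash
python3 - <<'E'
from h import *
c=r.capture("side");cv2.imwrite("pics/s8.png",cv2.resize(c["img"][120:290,220:430],None,fx=3,fy=3))
E
python3 plan.py .5803 -.0651 .055 165.76 10 | head -3
```

```text
t 11.95 p [ 0.5216 -0.0492  0.0621] rot [179.66   0.51 165.81] F [ 1.2 -0.5 -0.8] w 0.0401
total dist mm [ 58.7 -15.9  -7.1] rotvec [0.34 0.51 0.05]
[[-0.15, -0.0, 0.02], [0.0, 0.01, 0.0]]
```

View pics/s8.png

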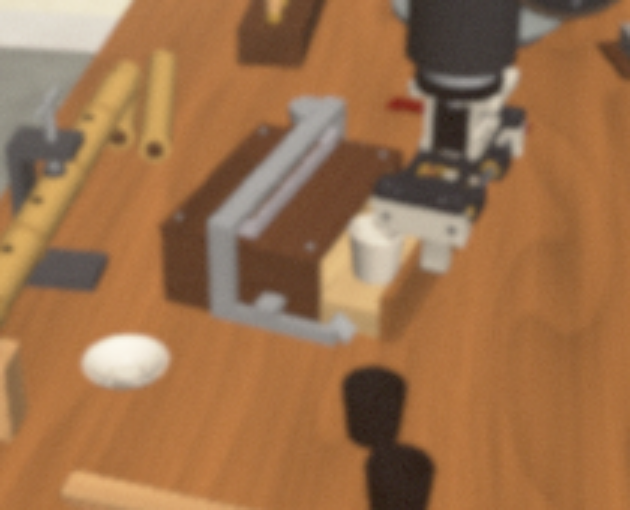

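Drawer closing with the cup upright at crop (375,250). Continue, with z trimmed back.

Call:
{"name": "apply_moves", "arguments": {
  "targets": [
    [[-0.12,0,0.05],[0,0.02,0],40],
    [[-0.12,0,0.05],[0,0.02,0],40],
    [[-0.12,0,0.03],[0,0.02,0],40],
    [[-0.12,0,0.02],[0,0,0],40],
    [[-0.12,0,0],[0,0,0],40]
  ]
}}

```text
time_s: 12.45
tcp_pos: [0.5465, -0.0558, 0.0557]
eef_rot: [179.7, -0.0, 165.8]
contact_force: [-1.3, 1.4, 0.6]
gripper_width: 0.04
```

```bash
python3 plan.py .5803 -.0651 .055 165.76 10 | head -3
```

```text
t 12.45 p [ 0.5465 -0.0558  0.0557] rot [ 1.7969e+02 -4.0000e-02  1.6582e+02] F [-1.3  1.4  0.6] w 0.04
total dist mm [33.8 -9.3 -0.7] rotvec [ 0.31 -0.04  0.06]
[[-0.09, -0.0, 0.0], [0.0, -0.0, 0.0]]
```

Call:
{"name": "apply_moves", "arguments": {
  "targets": [
    [[-0.12,0,0.02],[0,0,0],40],
    [[-0.12,0,0.02],[0,0,0],40],
    [[-0.12,0,0.02],[0,0,0],40],
    [[-0.12,0,0.02],[0,0,0],40]
  ]
}}

```text
time_s: 12.85
tcp_pos: [0.564, -0.0611, 0.0518]
eef_rot: [179.8, -0.3, 165.8]
contact_force: [-3.3, 2.0, 2.5]
gripper_width: 0.0398
```

Call:
{"name": "apply_moves", "arguments": {
  "targets": [
    [[-0.15,0,0.02],[0,0,0],40],
    [[-0.15,0,0.02],[0,0,0],40]
  ]
}}

```text
time_s: 13.05
tcp_pos: [0.5765, -0.0642, 0.0501]
eef_rot: [179.8, -0.3, 165.8]
contact_force: [-2.2, 0.5, 1.5]
gripper_width: 0.0402
```

Call:
{"name": "apply_moves", "arguments": {
  "targets": [
    [[-0.12,0,0],[0,0,0],40],
    [[-0.12,0,0],[0,0,0],40]
  ]
}}

```text
time_s: 13.25
tcp_pos: [0.5787, -0.066, 0.0484]
eef_rot: [179.9, -1.2, 165.7]
contact_force: [-24.7, 13.7, 18.1]
gripper_width: 0.0401
```

```bash
python3 - <<'E'
from h import *
c=r.capture("side");cv2.imwrite("pics/s9.png",cv2.resize(c["img"][120:290,220:430],None,fx=3,fy=3))
E
python3 plan.py .5803 -.0651 .055 165.76 10 | head -3
```

```text
t 13.3 p [ 0.5785 -0.066   0.0483] rot [179.94  -1.22 165.66] F [-18.9   9.8  13.8] w 0.0401
total dist mm [1.8 0.9 6.7] rotvec [ 0.06 -1.22 -0.1 ]
[[-0.0, 0.0, -0.02], [0.0, -0.02, -0.0]]
```

View pics/s9.png

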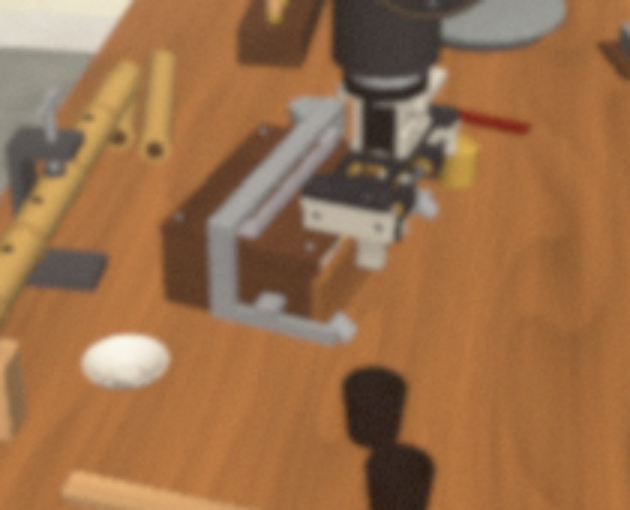

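Call:
{"name": "apply_moves", "arguments": {
  "targets": [
    [[-0.15,0,-0.04],[0,0,0],40],
    [[-0.15,0,-0.03],[0,0,0],40]
  ]
}}

```text
time_s: 13.5
tcp_pos: [0.5783, -0.0662, 0.0484]
eef_rot: [-179.9, -2.5, 165.6]
contact_force: [-23.4, 16.6, 16.9]
gripper_width: 0.0399
```

Firm stop, no more advance. Back off slowly and see whether it stays.

Call:
{"name": "apply_moves", "arguments": {
  "targets": [
    [[0.1,0,0],[0,0,0],40],
    [[0.15,0,0],[0,0,0],40],
    [[0.3,0,0],[0,0,0],40],
    [[0.5,0,0],[0,0,0],40],
    [[0.5,0,-0.1],[0,0,0],40]
  ]
}}

```text
time_s: 14.0
tcp_pos: [0.5195, -0.0503, 0.0543]
eef_rot: [-180.0, -2.3, 165.6]
contact_force: [0.1, -0.3, 0.4]
gripper_width: 0.0399
```

Call:
{"name": "apply_moves", "arguments": {
  "targets": [
    [[0.6,0,-0.7],[0,-0.1,0],40],
    [[0.4,0,-0.9],[0,-0.1,0],40],
    [[0,0,-0.9],[0,-0.1,0],40],
    [[0,0,-0.9],[0,0,0],40],
    [[0,0,0],[0,0,0],40]
  ]
}}

```text
time_s: 14.5
tcp_pos: [0.479, -0.041, 0.1969]
eef_rot: [180.0, 0.4, 165.6]
contact_force: [0.8, 0.4, -0.5]
gripper_width: 0.0399
```

```bash
python3 - <<'E'
from h import *
c=r.capture("side");cv2.imwrite("pics/s10.png",cv2.resize(c["img"][120:290,220:430],None,fx=3,fy=3))
s=r.get_state();c=r.capture("wrist");M=cfw(c,s);cv2.imwrite("pics/w10.png",c["img"])
v,u=np.mgrid[0:400,0:640];P=pt(c,M,u,v);o=np.array([.6651,-.0866]);q=np.deg2rad(-14.24);d=P[...,:2]-o
X=d[...,0]*np.cos(q)+d[...,1]*np.sin(q);Y=-d[...,0]*np.sin(q)+d[...,1]*np.cos(q)
m=(P[...,2]>.057)&(P[...,2]<.068)&(abs(Y)<.12)&(X<-.05);print("front top edge X",np.percentile(X[m],[3,50,97]).round(4) if m.sum() else None,m.sum())
for sg in(1,-1):
    m=(P[...,2]>.095)&(P[...,2]<.12)&(abs(X-.01)<.015)&(abs(Y-sg*.12)<.008);print("bar end z",sg,np.median(P[m][:,2]) if m.sum() else None,m.sum())
print(s["time_s"],s["tcp_pos"],s["eef_rot"])
E
```

```text
front top edge X None 0
bar end z 1 None 0
bar end z -1 None 0
14.55 [ 0.47776379 -0.04102283  0.19471671] [179.99875909   0.28620718 165.55476294]
```

View pics/s10.png

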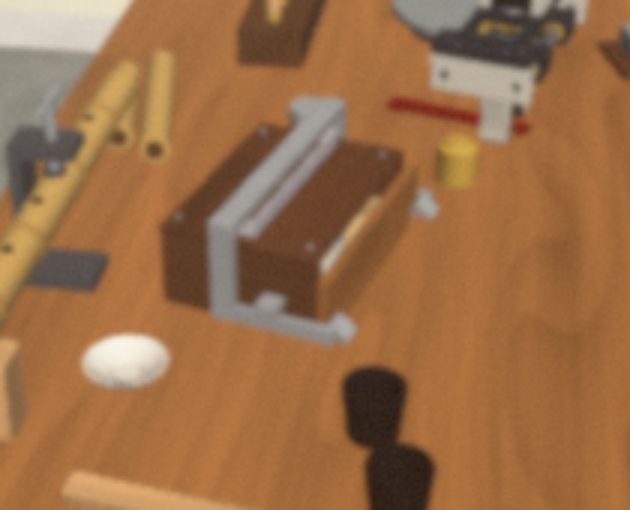

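View pics/w10.png

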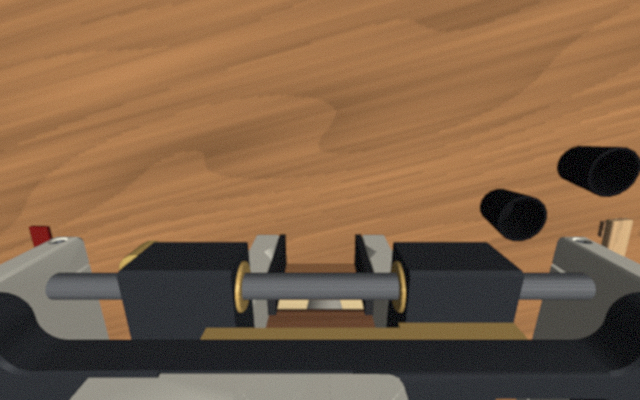

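The drawer stays shut in the side view. Measure it from the side and from above.

```bash
cat > chk.py <<'E'
from h import *
import sys
s=r.get_state();c=r.capture(sys.argv[1]);M=cfw(c,s);cv2.imwrite(sys.argv[2],c["img"])
v,u=np.mgrid[0:400,0:640];P=pt(c,M,u,v);o=np.array([.6651,-.0866]);q=np.deg2rad(-14.24);d=P[...,:2]-o
X=d[...,0]*np.cos(q)+d[...,1]*np.sin(q);Y=-d[...,0]*np.sin(q)+d[...,1]*np.cos(q);Z=P[...,2]
m=(Z>.03)&(Z<.06)&(abs(Y)<.08)&(X<-.05)&(X>-.2);print("front face X",np.percentile(X[m],[5,50,95]).round(4) if m.sum() else None,m.sum())
m=(Z>.06)&(Z<.068)&(abs(Y)<.08)&(X<-.05)&(X>-.2);print("top edge X",np.percentile(X[m],[5,50,95]).round(4) if m.sum() else None,m.sum())
for sg in(1,-1):
    m=(Z>.085)&(Z<.12)&(abs(X-.01)<.008)&(abs(Y-sg*.12)<.008);print("bar end z",sg,np.median(Z[m]).round(4) if m.sum() else None,m.sum())
print(s["time_s"],s["tcp_pos"].round(4),s["contact_force"].round(1))
E
python3 chk.py side pics/s11.png; python3 plan.py .62 -.076 .26 165.76 4
```

```text
front face X [-0.0832 -0.082  -0.0528] 199
top edge X [-0.0828 -0.0786 -0.0724] 144
bar end z 1 0.1114 24
bar end z -1 0.1095 14
14.6 [ 0.4768 -0.0412  0.1929] [ 0.   0.1 -1. ]
t 14.65 p [ 0.4763 -0.0414  0.1917] rot [-1.7986e+02 -2.0000e-02  1.6552e+02] F [-0.4 -0.1 -0.2] w 0.0398
total dist mm [143.7 -34.6  68.3] rotvec [-0.14 -0.02 -0.24]
[[-0.92, 0.01, -0.43], [-0.0, -0.0, -0.01]]
[[-0.92, 0.01, -0.43], [-0.0, -0.0, -0.01]]
[[-0.92, 0.01, -0.43], [-0.0, -0.0, -0.01]]
[[-0.92, 0.01, -0.43], [-0.0, -0.0, -0.01]]
```

Front face X = -82 mm (shut), bar ends at 111/109 mm. Now check the cup through the gap in the last wrist picture.

Call:
{"name": "apply_moves", "arguments": {
  "targets": [
    [[0,0,-0.2],[0,-0.9,0],87],
    [[0.2,0,0],[0,-0.9,0],87],
    [[0.2,0,0],[0,-0.9,0],87],
    [[0,0,0],[0,0,0],87]
  ]
}}

```text
time_s: 15.05
tcp_pos: [0.4594, -0.0421, 0.1885]
eef_rot: [-179.2, 20.2, 165.5]
contact_force: [-1.6, -1.2, -0.4]
gripper_width: 0.0662
```

```bash
python3 - <<'E'
from h import *
s=r.get_state();c=r.capture("wrist");M=cfw(c,s);print(s["tcp_pos"],s["eef_rot"]);im=c["img"];cv2.imwrite("pics/w12.png",im)
u,v=proj(c,M,np.array([.6,-.07,.06]));print(u,v)
u,v=int(u),int(v);cv2.imwrite("pics/w12c.png",cv2.resize(im[max(v-50,0):v+60,max(0,u-100):u+100],None,fx=4,fy=4,interpolation=cv2.INTER_CUBIC))
E
```

```text
[ 0.4593921  -0.04207679  0.18848154] [-179.15349938   20.16364472  165.52605247]
329.14702579372016 257.4008204902371
```

View pics/w12c.png

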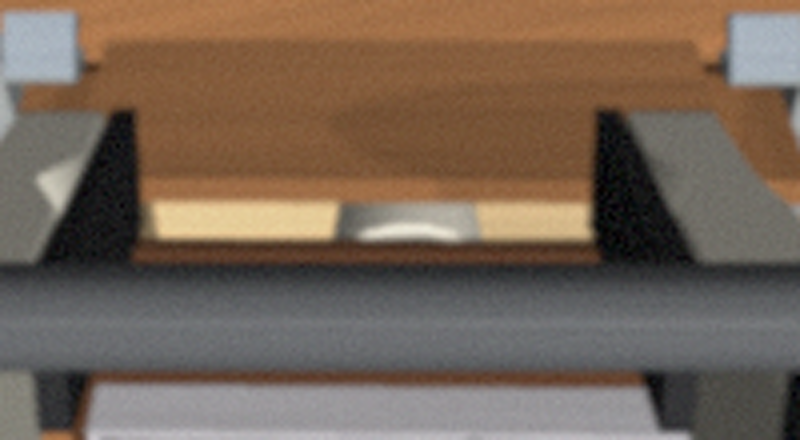

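Through the gap, the cup body and level rim show at crop (408,230), so it is upright in the shut drawer; both hooks stand before the ears. Last check, then hand in.

```bash
python3 chk.py side pics/s13.png; python3 -c "
from plant import r
print(r.close_job())"
```

```text
front face X [-0.0832 -0.082  -0.0747] 197
top edge X [-0.0824 -0.0784 -0.0727] 143
bar end z 1 0.1118 23
bar end z -1 0.1114 20
15.1 [ 0.4621 -0.0408  0.1905] [ 0.9  0.  -0.1]
the job is handed in; nothing more can be done
None
```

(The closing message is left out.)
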